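Seat a milled bracket on the checking fixture and hold it down on the gauge

TASK

Put the aluminium bracket on the checking fixture, its long end towards the readout: lower it with its long edge beside the fence until it rests on the nose of the locating pin, then slide it along the fence until the blind hole in its underside drops over the pin. Press it down flat on the bed so that the gauge probe is pushed right in, without ramming anything, and finish while still holding it firmly pressed down there; leave the other things on the bench alone.

Things in the scene. Friction and masses are not known exactly. Their poses are not given: they have to be found in the camera images.
- fixture: Checking fixture, screwed down: dark steel base 110 (x) x 260 (y) x 25 mm high; its top is the bed. Origin: centre of its underside, z up, y along it towards the readout, a grey box (60 x 36 mm, 40 mm above the bed, y = +90 to +126 mm). Brass gauge probe, 6 mm across, at x = 0, y = +8 mm.
- fence (a point): Middle of the fence's inner face, on the bed: fixture x = +28.7, y = -20, z = 25 mm. The fence is a bright steel strip along the +x side of the bed, 14 mm thick, rising 14 mm above the bed, from y = -105 to +65 mm. Axes as the fixture's.
- bed_slot (a point): Middle of the pin's black slot, on the bed: fixture x = 0, y = -30, z = 25 mm. The steel locating pin stands in it on the line x = 0, 12 mm across, 8 mm high: straight for 4 mm, then a cone narrowing to 6 mm at the top. Its axis is anywhere from y = -45 to -15 mm, other each time and not reported: seen on the bare bed, hidden under the bracket, so feel for it.
- probe (a joint): Gauge probe, m pushed in: 0 when free, standing 3 mm above the bed, 0.003 when level with the bed. Its spring pushes up with 2.5 N when free, 3.1 N at 0.003: enough to lift the bracket's long end unless it is held down.
- bracket: Milled aluminium bracket, about 0.22 kg, on its flat plate, 56 (x) x 100 (y) x 12 mm thick. Origin: centre of the underside, z up, y towards the long end. A lug (14 mm thick in x, 30 mm long in y, round top 48 mm above the underside) rises at y = -15 mm: grip it across the 14 mm. The long end is 65 mm, the short end 35 mm from the lug's middle. On the fixture its axes point as the fixture's.
- bore (a point): Mouth of the blind hole in the plate's underside, straight below the lug (bracket x = 0, y = -15, z = 0 mm): 13 mm across, 9 mm deep, mouth chamfered 1 mm. Seated, it is on the pin's axis, level with the bed, the plate's edge 0.7 mm from the fence. Lowered with this point at fixture y = -60 mm, the plate always lands on the pin's nose, 8 mm above the bed.
- lug (a point): Middle of the lug, 36 mm above the underside (bracket x = 0, y = -15, z = 36 mm).
- long_end (a point): Middle of the lower edge at the bracket's long end (bracket x = 0, y = +50, z = 0 mm).
- bar1: Bystander: loose slotted steel strip, 20 x 120 x 4 mm, lying near the bracket. Origin: centre of the underside, y along it.
- bar2: Bystander: another such strip.
- bar3: Bystander: another such strip.
- caliper: Bystander: digital caliper lying flat, about 235 mm long, 14 mm high. Origin near the middle, on the bench; y along its beam.
- pen: Bystander: red pen, 120 mm long, lying on the bench. Origin: underside of its middle, y along it.
- pen_pot: Bystander: wire pot with pens, 76 mm across, 142 mm high with its pens. Origin: centre of its foot.
- gauge_case: Bystander: closed wooden gauge block case, 90 x 160 x 42 mm. Origin: centre of the underside.
Not all that is in view belongs to the job. What is shaped like the bracket but yellow is not meant.

How it is judged:
On the way, in this order (a step that is already met when the one before it is completed fails the run):
1. the bracket rests on the nose of the pin, not yet dropped on: its hole over the slot's line, 5 to 10.5 mm above the bed, touching the fixture (contact force between bracket and fixture above 0.4 N and z of bore in the frame of fixture between 0.03 and 0.0355 m and x of bore in the frame of fixture between -0.012 and 0.012 m and y of bore in the frame of fixture between -0.085 and 0.025 m), for 0.1 s.
2. the bracket has dropped over the pin: its hole within 3 mm of the bed, on the slot's line (z of bore in the frame of fixture below 0.028 m and x of bore in the frame of fixture between -0.003 and 0.003 m and y of bore in the frame of fixture between -0.049 and -0.011 m and y of long_end in the frame of fixture above 0.01 m), for 0.1 s.
At the end, for the whole second after the job is handed in: The bracket is on the pin with its long end towards the readout and square to the fence (within 0.06 rad), flat on the bed (hole's mouth within 1.5 mm of the bed, tilt under 0.02 rad), the probe pushed in at least 2 mm, and the fingers still hold it pressed on the fixture with more than 5 N (z of bore in the frame of fixture below 0.0265 m and angle between bracket's own z axis and vertical below 0.02 rad and x of bore in the frame of fixture between -0.003 and 0.003 m and y of bore in the frame of fixture between -0.049 and -0.011 m and y of long_end in the frame of fixture above 0.01 m and angle between the y axis of bracket and the y axis of fixture, either way round below 0.06 rad and value of joint probe above 0.002 m and contact force between bracket and fixture above 5 N and contact force between the fingers and bracket above 3 N); the arm keeps its last pose, push and grip.
It fails at once if the bracket is rammed against the fixture (over 60 N) (contact force between bracket and fixture above 60 N).
It fails at once if a bystander is moved more than 20 mm (distance of any of bar1, bar2, bar3, caliper, pen, pen_pot, gauge_case from where it was at the start of the episode above 0.02 m).
It also fails if it takes over 51 s, if anything falls off the work surface, if the arm or the gripper's body presses on something with over 40 N, if the wrist force passes 120 N, or if a joint passes its speed limit or range.

ROBOT

A 6-joint arm with a two-finger parallel gripper is mounted at the origin on the work surface. World frame = base frame: x ahead of the robot, y to its left, z up, the work surface at z = 0. Lengths are in m, angles in rad, forces in N, time in s.
With the tool pointing down it reaches from about 0.325 to 0.85 m from the base axis. Payload 15.5 kg.
Tool frame: the origin (TCP) lies at the very end of the fingers, on their centre line; the grasp point (between the pads) lies 19 mm behind it (env.grasp_offset is the distance from the TCP to the grasp point, in m); z points along the fingers, y is the direction in which the jaws open and shut (so a half turn about z gives the same grasp; the last joint's range is limited). The gripper opens to 91 mm and grips with 3 to 60 N. Pads are 32 mm wide; open, the fingers measure 118 mm over their backs; the gripper's body (76 mm by 178 mm) begins 60 mm behind the grasp point.
Start: joints at [-1.208, 0.494, 1.345, -0, 1.302, -0.096], TCP at [0.277, -0.56, 0.177] pointing down, gripper open.
Joint ranges: [-2.91, 2.91], [-0.82, 2.16], [0.22, 2.67], [-1.22, 4.37], [0.12, 2.79], [-3.08, 3.08]. Speed limits (rad/s): [1.89, 1.89, 2.57, 3.01, 3.01, 3.01].

INTERFACE

Orientations are given as a rotation vector (axis times angle).
In Python, from station import env gives the robot as it stands. Calls block until the motion is done:
- env.move_ptp(position, orientation): joint-space move of the TCP to a pose.
- env.servo_line(position, attitude=None, velocity=0.15): straight line of the TCP; attitude=None keeps the orientation; velocity is the mean speed in m/s.
- env.move_joints(angles): joint-space move.
- env.release() and env.close_gripper(grasp_force=None): open the fingers fully, or close them until they stop; grasp_force is the grip in N (None keeps the last).
- env.wait(seconds).
- env.ik(position, orientation): joint angles nearest the present ones, or None.
- env.observe(): the state.
- env.read_camera(name): name is "scene" or "side" or "wrist"; returns a dict with "pixels" (420x560x3 uint8, red, green, blue), "camera_matrix" (3x3 intrinsics, pixels), "rvec" (rotation vector, rad) and "tvec" (3), from world to camera coordinates, as OpenCV has them. Camera axes: x right, y down, z forward; pixel columns grow to the right and rows downward; lengths in m; the calibration is good to about 2 mm. A picture is of the moment at which its call begins. There is no depth.
A pose or a line that the arm cannot do raises env.Unreachable and nothing moves.
- env.close_job(): hands the job in, once; it reports no verdict.
Trained networks look in the newest picture that a camera, given by its name, has taken for a name from the list of things; names that differ only in an ending like _2 or _b are one class to them, and where a whole thing is asked for, a point or a joint stands for the part that bears it (a point fixed in the world has none). Each returns a list of dicts, best first, with "p" (0 to 1); they miss things now and then, are a little off and sometimes report something else, mostly with a low value. They report only what shows in the picture. A call takes as long as a camera call. They do not tell look-alikes from the thing itself.
- env.spot_in(thing, camera): "at" ([x, y, z] in m, in world coordinates, good to about 4 mm: the middle of the surface that is visible of it).
- env.masks_of(thing, camera): "region" (420x560 bool, what is visible of it).
- env.pinpoint(thing, camera): "at" ([x, y, z] in m, in world coordinates, good to about 4 mm: a listed point, or the origin of a listed thing).
The state is a dict: "clock": time; "joint_positions": joint angles; "qvel": joint speeds; "tau": joint torques, N m; "tool_pos": TCP position; "orientation": TCP orientation; "contact_force": force on the tool from outside, world axes, zero at the start; "moment": the same for the moment, N m; "width": finger opening in m.
Only numpy, scipy, OpenCV 4.12 (cv2) and the standard library are available. Lean on these libraries where they do the work, as an engineer would, in place of code of your own. Each camera call takes 0.05 s, during which the arm holds its last target. There are 200 camera calls.

## Working session

There is one attempt and no reset: what is moved stays moved. The work goes in short steps, each a Python script; the robot and the scene stay as the last script left them, time stands still between calls to the robot, and variables do not carry over. Pictures are saved under pics/ and viewed, about 8 in all and at most 12, crops included, and the job is handed in when it is done.

```bash
ls; mkdir -p pics
python3 - <<'E'
from station import env
import cv2, numpy as np
ims=[]
for c in ["scene","side"]:
    r=env.read_camera(c); cv2.imwrite(f"pics/{c}0.png",r["pixels"][:,:,::-1])
    for t in ["fixture","fence","bed_slot","bracket","bore","lug","long_end","probe","gauge_case","pen_pot","caliper","bar1","pen"]:
        try: print(c,t,[(np.round(d["at"],4).tolist(),round(d["p"],2)) for d in env.pinpoint(t,c)][:4])
        except Exception as e: print(c,t,e)
s=env.observe();print(s["clock"],s["tool_pos"],s["orientation"],s["contact_force"])
E
```

```text
pics
scene fixture [([0.5196, -0.2172, -0.0027], 0.89)]
scene fence [([0.5481, -0.2324, 0.0223], 0.94), ([0.5264, 0.1369, 0.0366], 0.72)]
scene bed_slot [([0.5201, -0.2436, 0.0267], 0.66)]
scene bracket [([0.5213, 0.1489, -0.0037], 0.96), ([0.525, 0.3258, -0.0005], 0.94), ([0.7331, 0.2522, 0.0016], 0.72), ([0.6391, 0.0375, 0.0007], 0.65)]
scene bore [([0.6317, 0.0496, -0.0001], 0.89), ([0.5309, 0.315, 0.0058], 0.87), ([0.3776, 0.2541, 0.0005], 0.84), ([0.5274, 0.1378, -0.0011], 0.8)]
scene lug [([0.6336, 0.0501, 0.0376], 0.83), ([0.5277, 0.3164, 0.0362], 0.81), ([0.5258, 0.1363, 0.034], 0.8), ([0.7158, 0.2528, 0.0355], 0.72)]
scene long_end [([0.4894, 0.1912, 0.0017], 0.97), ([0.671, -0.0062, -0.0023], 0.89), ([0.4432, 0.2654, -0.0051], 0.79), ([0.515, 0.3776, 0.0047], 0.78)]
scene probe it knows: bar, bed_slot, bore, bracket, caliper, fence, fixture, gauge_case, long_end, lug, pen, pen_pot
scene gauge_case [([0.4041, 0.499, 0.0008], 0.84)]
scene pen_pot [([0.4001, -0.4786, -0.0017], 0.75), ([0.403, 0.497, 0.0007], 0.21)]
scene caliper [([0.7675, 0.0175, 0.0019], 0.61)]
scene bar1 [(
[... 811 characters left out ...]
, 0.89), ([0.6704, -0.0022, 0.0017], 0.83), ([0.7784, 0.2668, 0.0017], 0.8), ([0.5131, 0.3814, 0.0006], 0.76)]
side probe it knows: bar, bed_slot, bore, bracket, caliper, fence, fixture, gauge_case, long_end, lug, pen, pen_pot
side gauge_case [([0.406, 0.4949, -0.0031], 0.66)]
side pen_pot [([0.4028, -0.4856, 0.0012], 0.61), ([0.469, 0.0861, 0.0019], 0.34), ([0.4905, 0.1878, -0.0026], 0.27)]
side caliper [([0.7715, 0.0165, -0.0018], 0.67)]
side bar1 [([0.4335, 0.0784, -0.0002], 0.71), ([0.4715, 0.0904, -0.001], 0.64), ([0.5798, 0.1798, -0.0022], 0.51)]
side pen []
1.3 [ 0.27677736 -0.5603503   0.17652174] [-3.05927556e+00 -7.14300606e-01  7.75260283e-06] [-0.11542487 -0.18781996  0.6532954 ]
```

View pics/scene0.png

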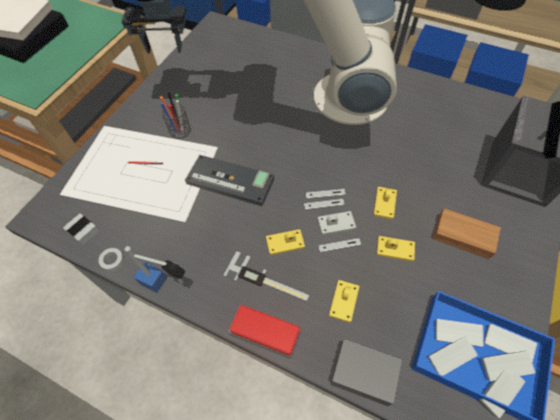

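View pics/side0.png

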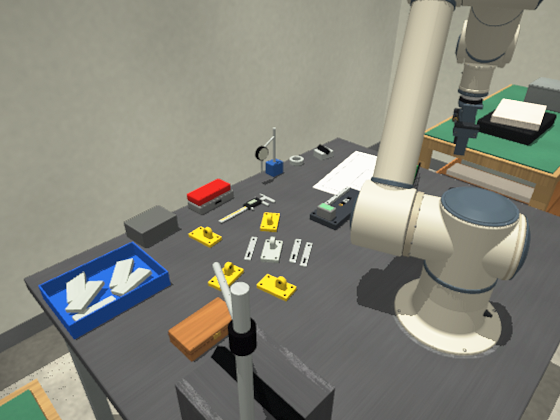

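The silver bracket is at scene px (337,222), between the bars, and the fixture is at (230,180) with its green readout on the right. I'll look at both from close up with the wrist camera.

```bash
cat > h.py <<'E'
from station import env
import cv2, numpy as np
from scipy.spatial.transform import Rotation as R
def down(a):  # tool z down, tool y at world angle a
    y=np.array([np.cos(a),np.sin(a),0]); z=np.array([0,0,-1.]); x=np.cross(y,z)
    return R.from_matrix(np.c_[x,y,z]).as_rotvec()
def snap(n,c="wrist"):
    r=env.read_camera(c); cv2.imwrite(f"pics/{n}.png",r["pixels"][:,:,::-1]); return r
def pp(ts,c="wrist"):
    for t in ts: print(c,t,[(np.round(d["at"],4).tolist(),round(d["p"],2)) for d in env.pinpoint(t,c)][:4])
def proj(r,P): return cv2.projectPoints(np.float64(P),np.float64(r["rvec"]),np.float64(r["tvec"]),np.float64(r["camera_matrix"]),None)[0][:,0]
def onz(r,uv,z):
    M=R.from_rotvec(np.ravel(r["rvec"])).as_matrix(); C=-M.T@np.ravel(r["tvec"])
    d=(M.T@np.linalg.inv(r["camera_matrix"])@np.c_[np.atleast_2d(uv),np.ones(len(np.atleast_2d(uv)))].T).T
    return C+d*((z-C[2])/d[:,2])[:,None]
def st():
    s=env.observe(); print("t",round(s["clock"],2),"tcp",np.round(s["tool_pos"],4),"F",np.round(s["contact_force"],2),"M",np.round(s["moment"],2),"w",round(s["width"],4)); return s
E
python3 - <<'E'
from h import *
for a in [0.58,0.58-np.pi]: print(a,env.ik([.526,.136,.1],down(a)))
for a in [0.1,0.1-np.pi]: print(a,env.ik([.526,-.25,.1],down(a)))
env.move_ptp([.50,-.23,.30],down(0.05-np.pi)); r=snap("fx"); st()
pp(["fixture","fence","bed_slot"])
np.save("fx.npy",r,allow_pickle=True)
E
```

```text
0.58 [ 1.43092459e-01  4.70604741e-01  1.63909475e+00 -4.44089210e-16
  1.03189316e+00 -4.36907541e-01]
-2.561592653589793 [ 1.43092459e-01  4.70604741e-01  1.63909475e+00 -8.88178420e-16
  1.03189316e+00  2.70468511e+00]
0.1 [-5.46197701e-01  5.18314319e-01  1.54253835e+00 -4.44089210e-16
  1.08073998e+00 -6.46197701e-01]
-3.041592653589793 [-5.46197701e-01  5.18314319e-01  1.54253835e+00 -4.44089210e-16
  1.08073998e+00  2.49539495e+00]
t 3.7 tcp [ 0.4999 -0.2303  0.2998] F [-0.08 -0.22 -0.33] M [ 0.1  -0.05  0.01] w 0.0914
wrist fixture [([0.5183, -0.2133, 0.0001], 0.67)]
wrist fence [([0.5507, -0.2301, 0.0214], 0.72)]
wrist bed_slot [([0.525, -0.2413, 0.0244], 0.65)]
```

View pics/fx.png

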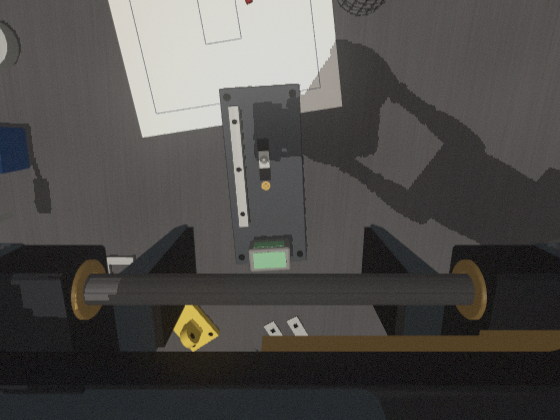

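The wrist view shows the bed at px (220,88)-(306,258), the fence on the left, the pin at (264,159) and the probe at (265,186). I'll enlarge that area to get an accurate pose.

Run:
```python
import cv2
im=cv2.imread("pics/fx.png")[80:275,200:325]
im=cv2.convertScaleAbs(im,alpha=1.8,beta=10)
cv2.imwrite("pics/fxc.png",cv2.resize(im[:145],None,fx=4,fy=4,interpolation=cv2.INTER_CUBIC))
```

```text
(no output)
```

View pics/fxc.png

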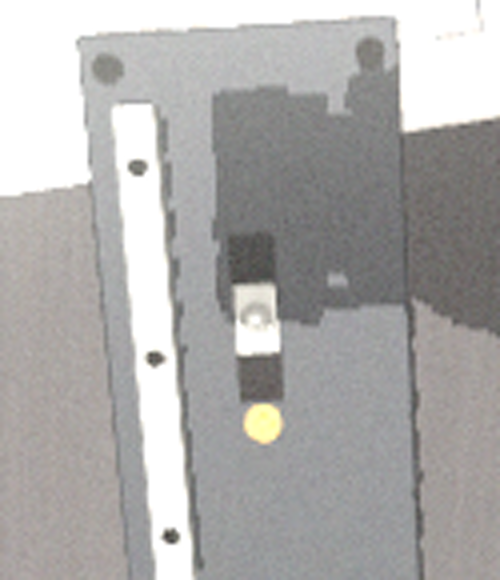

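```bash
cat > fit.py <<'E'
from h import *
from scipy.optimize import least_squares
r=np.load("fx.npy",allow_pickle=True).item()
c=lambda u,v:((u+.5)/4-.5+200,(v+.5)/4-.5+80)
L=[((55,-130,25),c(78,39)),((-55,-130,25),c(397,17)),((42.7,-105,39),c(112,104)),((28.7,-105,39),c(155,103)),((0,8,28),c(263,424)),((0,-30,25),c(255.5,318)),((55,130,25),(236,263)),((-55,130,25),(306,258))]
P=np.array([l[0] for l in L])/1000.; uv=np.array([l[1] for l in L])
def T(p,Q): return R.from_euler("z",p[2]).apply(Q)+[p[0],p[1],0]
s=least_squares(lambda p:(proj(r,T(p,P))-uv).ravel(),[.519,-.215,.08],loss="soft_l1")
print(s.x,np.degrees(s.x[2])); print(np.round(proj(r,T(s.x,P))-uv,2))
pin=onz(r,c(257,312),.033)[0]; print("pin local",R.from_euler("z",-s.x[2]).apply(pin-[s.x[0],s.x[1],0]))
np.save("fxpose.npy",s.x)
for n,z,pts in [("slot",.025,[(0,-30,25)]),("fence",.025,[(28.7,-20,25)])]: print(n,T(s.x,np.array(pts)/1000.))
E
python3 fit.py
python3 - <<'E'
from h import *
env.move_ptp([.49,.10,.28],down(0.58)); r=snap("br"); st()
np.save("br.npy",r,allow_pickle=True)
pp(["bracket","bore","lug","long_end"])
E
```

```text
[ 0.51743668 -0.2156402   0.10726225] 6.145674283662976
[[-0.69 -1.57]
 [ 0.37 -0.99]
 [ 0.1   0.43]
 [-0.23  0.06]
 [ 0.16 -0.1 ]
 [ 0.33 -0.02]
 [-0.35  1.03]
 [ 0.23  2.23]]
pin local [-0.00059832 -0.03298917  0.033     ]
slot [[ 0.52064838 -0.24546779  0.025     ]]
fence [[ 0.54811287 -0.23245273  0.025     ]]
t 6.58 tcp [0.49   0.0998 0.28  ] F [ 0.81  0.72 -0.87] M [-0.03 -0.13 -0.01] w 0.0913
wrist bracket [([0.526, 0.328, -0.0], 0.92), ([0.7303, 0.2501, -0.0013], 0.86), ([0.5209, 0.1525, 0.003], 0.79), ([0.638, 0.0421, 0.0001], 0.74)]
wrist bore [([0.5306, 0.3171, 0.0015], 0.88), ([0.7177, 0.2508, 0.001], 0.86), ([0.3757, 0.2511, 0.0041], 0.76), ([0.5259, 0.1349, 0.0012], 0.68)]
wrist lug [([0.5314, 0.3142, 0.0347], 0.97), ([0.3771, 0.259, 0.0352], 0.97), ([0.6318, 0.0464, 0.0352], 0.97), ([0.7161, 0.2505, 0.034], 0.72)]
wrist long_end [([0.4391, 0.2649, 0.0029], 0.85), ([0.7793, 0.2577, 0.002], 0.74), ([0.4944, 0.1863, -0.0024], 0.67), ([0.6713, -0.0021, 0.0019], 0.6)]
```

View pics/br.png

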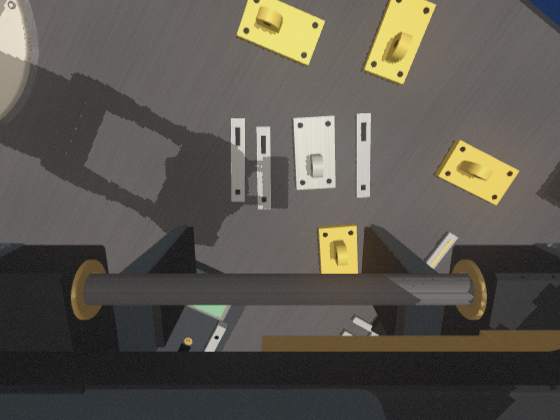

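The bracket's corners in this view are at about (293,118), (334,116), (336,187) and (297,190), with the lug near (317,163) and the long end up. I'll fit its pose, then grasp and lift it.

Run:
```python
from h import *
from scipy.optimize import least_squares
r=np.load("br.npy",allow_pickle=True).item()
g=cv2.cvtColor(r["pixels"],cv2.COLOR_RGB2HSV)
m=((g[...,1]<40)&(g[...,2]>110)).astype(np.uint8); m[:,:285]=0; m[:,345:]=0; m[:105]=0; m[200:]=0
c=max(cv2.findContours(m,0,2)[0],key=cv2.contourArea); b=cv2.boxPoints(cv2.minAreaRect(c)); print(b,cv2.contourArea(c))
W=onz(r,b,.012); cen=W.mean(0)
e=[W[(i+1)%4]-W[i] for i in range(4)]; print([np.linalg.norm(x) for x in e])
l=max(e[:2],key=np.linalg.norm); l=l if l[1]>0 else -l; yaw=np.arctan2(-l[0],l[1])
u=l/np.linalg.norm(l); lug=cen-.015*u; print("yaw",yaw,"lug",lug)
if not(abs(lug[0]-.526)<.006 and abs(lug[1]-.1355)<.006): raise SystemExit("check")
env.move_ptp([lug[0],lug[1],.10],down(yaw))
env.servo_line([lug[0],lug[1],.018],velocity=.1); st()
env.close_gripper(30); st()
env.servo_line([lug[0],lug[1],.10],velocity=.1); s=st()
snap("grip"); snap("gs","side")
pp(["bore","lug","long_end"]); 
np.save("grip.npy",[yaw,lug[0],lug[1]])
```

```text
[[284.99997 105.00001]
 [343.99997 105.00001]
 [343.99997 199.     ]
 [284.99997 199.     ]] 4270.0
[np.float64(0.0800888115068561), np.float64(0.13135601187600382), np.float64(0.08599533315875076), np.float64(0.1312253197700975)]
yaw 0.6287016592683657 lug [0.52773834 0.13366849 0.012     ]
t 8.53 tcp [0.5282 0.1337 0.0186] F [ 0.01 -0.7   0.31] M [ 0.07 -0.11  0.02] w 0.091
t 9.89 tcp [0.5277 0.1337 0.018 ] F [-0.17  0.3  -0.85] M [ 0.04 -0.07 -0.  ] w 0.0003
t 10.86 tcp [0.5273 0.1336 0.0995] F [ 0.74 -0.45 -0.4 ] M [ 0.01 -0.14 -0.02] w 0.0007
wrist bore [([0.53, 0.32, -0.0008], 0.8), ([0.7183, 0.2533, -0.002], 0.66), ([0.5271, 0.1331, 0.001], 0.63)]
wrist lug [([0.7166, 0.2475, 0.032], 0.88), ([0.5281, 0.1343, 0.0361], 0.86), ([0.5314, 0.3159, 0.0371], 0.56)]
wrist long_end [([0.4364, 0.2645, 0.0043], 0.64), ([0.4922, 0.1872, -0.0037], 0.57)]
```

View pics/grip.png

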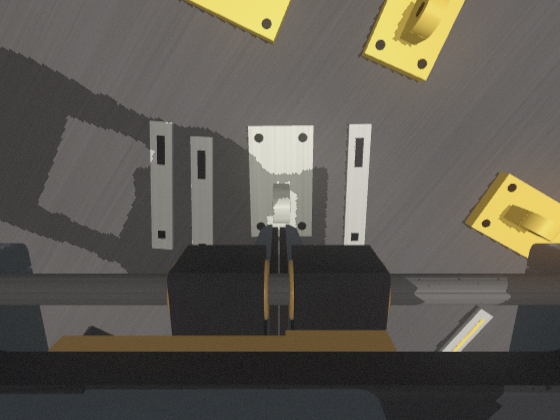

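The fingers closed to zero with the lug still at px (282,203), so they missed it. I'll check where the bracket is relative to the tool.

Run:
```python
from h import *
s=st(); print(s["orientation"],down(0.6287))
r=snap("g2")
print("tcp px",proj(r,[s["tool_pos"]]), "tcp as if at .018",proj(r,[[.5277,.1337,.018]]))
c=np.array([(249,127),(313,126),(312.5,236),(250.5,237)])
W=onz(r,c,.012);print(W, W.mean(0))
print("lug top", onz(r,[(282,183)],.048), onz(r,[(282,215)],.03))
r2=snap("gs2","side"); print(proj(r2,[s["tool_pos"],[.5277,.1337,.018],[.5277,.1337,.048]]))
for c in["scene","side"]:
  env.read_camera(c); pp(["lug","bore","long_end"],c)
a=cv2.imread("pics/gs2.png")[170:290,210:330]; b=cv2.imread("pics/g2.png")[120:270,200:360]
a=cv2.resize(a,(450,450),interpolation=3); b=cv2.resize(b,None,fx=2.2,fy=3,interpolation=3)
cv2.imwrite("pics/cmp.png",np.hstack([a,b[:450,:350]]))
```

```text
t 11.11 tcp [0.5275 0.1336 0.0996] F [-0.1  -1.03  0.11] M [-0.01 -0.14 -0.02] w 0.0006
[-1.42544520e+00 -2.79886704e+00  7.07249006e-04] [1.42571929 2.79945154 0.        ]
tcp px [[280.19156755 231.03197824]] tcp as if at .018 [[280.15591189 201.23525439]]
[[0.46836771 0.16979722 0.012     ]
 [0.51226022 0.20271555 0.012     ]
 [0.57264454 0.12326524 0.012     ]
 [0.52643857 0.08842451 0.012     ]] [0.51992776 0.14605063 0.012     ]
lug top [[0.51575627 0.15241298 0.048     ]] [[0.53440555 0.12713489 0.03      ]]
[[272.622521   224.17298802]
 [272.60943683 245.00430959]
 [272.59105066 237.49695134]]
scene lug [([0.377, 0.2492, 0.0361], 0.83), ([0.6344, 0.0509, 0.0372], 0.81), ([0.7186, 0.2538, 0.0369], 0.66), ([0.5237, 0.1377, 0.0343], 0.65)]
scene bore [([0.716, 0.2493, -0.0021], 0.96), ([0.5293, 0.3163, 0.0057], 0.87), ([0.3786, 0.2535, -0.0001], 0.7), ([0.5256, 0.1402, -0.0002], 0.69)]
scene long_end [([0.5129, 0.3789, 0.0029], 0.96), ([0.6747, -0.0055, -0.0019], 0.84), ([0.787, 0.256, -0.0026], 0.75), ([0.4898, 0.1861, 0.0004], 0.59)]
side lug [([0.5291, 0.3132, 0.0356], 0.88), ([0.6329, 0.0542, 0.0335], 0.86), ([0.716, 0.2498, 0.0356], 0.69), ([0.527, 0.1359, 0.039], 0.61)]
side bore [([0.7171, 0.2497, -0.0025], 0.73), ([0.3728, 0.2494, -0.002], 0.72), ([0.5292, 0.1339, -0.0018], 0.6), ([0.6298, 0.0502, 0.0055], 0.51)]
side long_end [([0.5133, 0.382, -0.0002], 0.92), ([0.4407, 0.2639, 0.0014], 0.74), ([0.6689, -0.0028, -0.0015], 0.7), ([0.7805, 0.2623, -0.0004], 0.62)]
```

View pics/cmp.png

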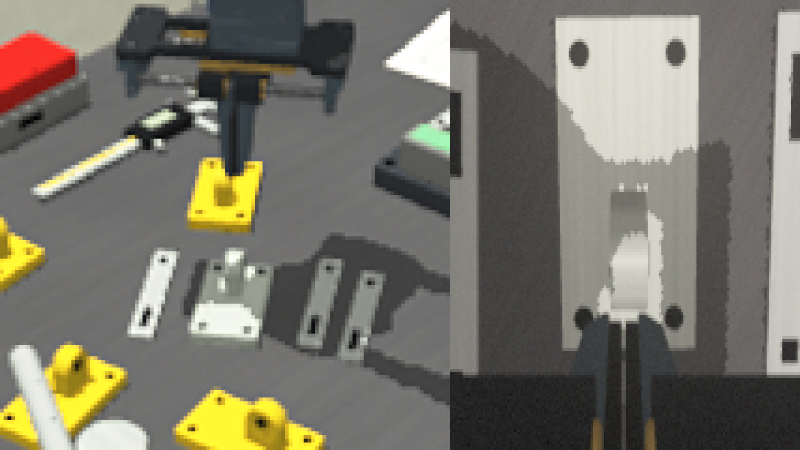

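The crops show the bracket undisturbed at (0.5285, 0.134), right where I closed the gripper, so a miss is odd. I'll retry, taking pictures at the bottom before and after closing.

Run:
```python
from h import *
env.release(); st()
env.servo_line([.5285,.1339,.016],down(.62),velocity=.12); env.wait(.1); st()
r=snap("d1"); print(proj(r,[[.5285,.1339,.036]]))
env.close_gripper(30); st(); snap("d2"); snap("d3","side")
a=cv2.imread("pics/d3.png")[170:290,210:330]
b=[cv2.imread(f"pics/{n}.png")[100:300,180:380] for n in("d1","d2")]
cv2.imwrite("pics/d.png",np.hstack([cv2.resize(b[0],(270,400)),cv2.resize(b[1],(270,400)),cv2.resize(a,(250,400))]))
```

```text
t 13.0 tcp [0.5277 0.1337 0.1   ] F [-0.12 -0.22  0.2 ] M [ 0.   -0.06  0.02] w 0.0911
t 13.95 tcp [0.5291 0.134  0.0168] F [-0.44 -0.24  0.15] M [ 0.06 -0.1  -0.02] w 0.0915
[[279.46260251 241.01714095]]
t 15.37 tcp [0.5285 0.1339 0.016 ] F [-0.84  0.13 -0.31] M [ 0.04 -0.15 -0.01] w 0.0004
```

View pics/d.png

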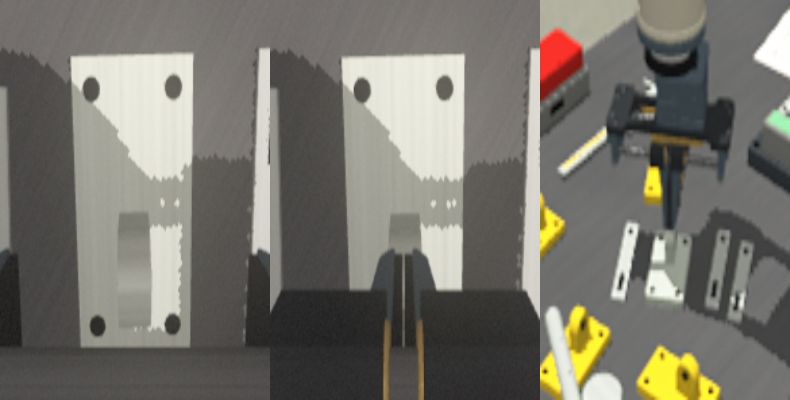

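d.png settles it. The closed fingertips (right crop about (668,225), side px about (271,237)) sit at z ≈ 0.045, at the lug's top. The side and wrist views both put the real tips about 28 mm above the reported TCP. I'll go lower under a force guard and confirm with the jaw width.

Run:
```python
from h import *
print("grasp_offset",env.grasp_offset)
env.release(); f0=np.array(env.observe()["contact_force"])
for z in [.008,.001,-.005]:
    env.servo_line([.5285,.1339,z],down(.62),velocity=.06)
    f=np.array(env.observe()["contact_force"])-f0
    if np.abs(f[2])>4: print("contact",z,f); break
env.close_gripper(30); s=st()
if s["width"]>.008:
    env.servo_line([.5285,.1339,s["tool_pos"][2]+.09],velocity=.12); st()
    snap("e1"); snap("e2","side")
    a=cv2.imread("pics/e2.png")[150:290,190:330]; b=cv2.imread("pics/e1.png")[100:300,180:380]
    cv2.imwrite("pics/e.png",np.hstack([cv2.resize(b,(400,400)),cv2.resize(a,(400,400))]))
```

```text
grasp_offset 0.0188
t 18.82 tcp [ 0.5286  0.1339 -0.005 ] F [ 1.11 -0.69 -0.96] M [ 0.11 -0.22  0.01] w 0.0139
t 19.72 tcp [0.528  0.1338 0.0844] F [-0.39  0.3  -2.75] M [-0.   -0.17  0.  ] w 0.0135
```

The lug is gripped (width 13.9 mm). Next I'll carry the bracket above the fixture with its hole at fixture y = -60 mm and 2 mm away from the fence, then check the alignment.

```bash
cat >> h.py <<'E'
FX=np.load("fxpose.npy")
DZ=.005 # underside z = reported tcp z + DZ
def W(x,y,zbed): # fixture mm (bore), height of underside over bed mm -> tcp
    p=R.from_euler("z",FX[2]).apply([x/1e3,y/1e3,0]); return [FX[0]+p[0],FX[1]+p[1],.025+zbed/1e3-DZ]
def fl(v): return R.from_euler("z",-FX[2]).apply(v)
E
python3 - <<'E'
from h import *
a=down(FX[2])
s=env.observe(); p=s["tool_pos"]
env.servo_line([p[0],p[1],.125],velocity=.25)
env.move_ptp(W(-2,-60,70),a); env.servo_line(W(-2,-60,30),velocity=.1)
env.wait(.2); s=st(); r=snap("f1"); np.save("f1.npy",r,allow_pickle=True); snap("f2","scene")
def L(x,y,z): return R.from_euler("z",FX[2]).apply(np.array([x,y,z])/1e3)+[FX[0],FX[1],0]
print("fence inner top edge",np.round(proj(r,[L(28.7,65,39),L(28.7,0,39)]),1).tolist())
print("plate long corners top", np.round(proj(r,[L(x,5,25+30+12) for x in(26,-30)]),1).tolist())
print("readout",np.round(proj(r,[L(x,90,65) for x in(30,-30)]),1).tolist())
b=cv2.imread("pics/f1.png")[0:300,160:400]
cv2.imwrite("pics/f.png",cv2.resize(cv2.convertScaleAbs(b,alpha=1.5,beta=10),None,fx=2,fy=2,interpolation=3))
E
```

```text
t 22.39 tcp [ 0.5223 -0.2757  0.0507] F [ 0.29  0.27 -3.46] M [-0.03 -0.12 -0.  ] w 0.0135
fence inner top edge [[330.8, 23.1], [326.8, 135.3]]
plate long corners top [[329.2, 128.7], [228.7, 128.7]]
readout [[343.3, -46.7], [222.7, -46.6]]
```

View pics/f.png

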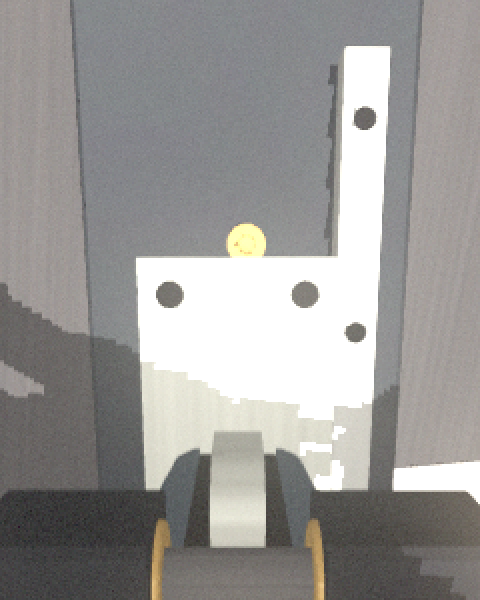

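The plate corner lands on its prediction and the edges are parallel. The fence is about 1.3 px (0.8 mm) further out in +x than my fit, so I'll correct for that and lower under guard onto the nose.

```bash
cat >> h.py <<'E'
FX=FX.copy(); FX[:2]+=.0008*np.array([np.cos(FX[2]),np.sin(FX[2])])
def F(n=3):
    v=[]
    for _ in range(n): v.append(env.observe()["contact_force"]); env.wait(.02)
    return fl(np.mean(v,0))
E
python3 - <<'E'
from h import *
env.servo_line(W(-1.5,-60,12),velocity=.06); env.wait(.15)
f0=F(5); np.save("f0.npy",f0); print("f0",f0.round(2)); st()
z=11.
while z>4:
    env.servo_line(W(-1.5,-60,z),velocity=.03); f=F()-f0
    print(z,f.round(2), round(env.observe()["tool_pos"][2],4))
    if f[2]>3.5: break
    z-=.5
env.wait(.15); st(); np.save("z.npy",z)
E
```

```text
f0 [ 0.02  0.05 -2.75]
t 23.18 tcp [ 0.5233 -0.2755  0.0322] F [-0.03 -0.46 -2.42] M [ 0.01 -0.1   0.02] w 0.014
11.0 [ 0.15 -0.61  0.45] 0.031
10.5 [-0.27 -0.37  0.54] 0.0305
10.0 [ 0.22 -0.09  0.58] 0.03
9.5 [-0.63 -0.09  0.1 ] 0.0295
9.0 [ 0.15 -0.17  0.22] 0.029
8.5 [ 0.32 -0.15  0.65] 0.0285
8.0 [0.38 0.09 0.47] 0.028
7.5 [-0.95 -0.92  7.15] 0.0277
t 25.73 tcp [ 0.5233 -0.2755  0.0277] F [-0.86 -1.33  4.89] M [-0.05  0.11  0.03] w 0.0139
```

Run:
```python
from h import *
f0=np.load("f0.npy"); z=7.65; y=-60.
env.servo_line(W(-.5,-42,z),velocity=.02); f=F()-f0; print(-42,f.round(2)); st()
y=-42.
while y<-20:
    y+=1; env.servo_line(W(-.5,y,z),velocity=.025); f=F(2)-f0
    print(y,z,f.round(2))
    if f[2]<1.2: break
    if f[2]>9: z+=.1
    if f[2]<3: z-=.1
np.save("y.npy",[y,z]); st()
```

```text
-42 [ 0.74 -4.13  8.05]
t 26.82 tcp [ 0.5225 -0.2574  0.0278] F [-0.31 -4.35  4.92] M [-0.89 -0.17 -0.03] w 0.0138
-41.0 7.65 [ 0.18 -3.76  8.31]
-40.0 7.65 [ 0.62 -4.29  8.36]
-39.0 7.65 [ 1.06 -4.11  7.83]
-38.0 7.65 [ 0.94 -3.66  7.99]
-37.0 7.65 [ 0.52 -3.57  8.05]
-36.0 7.65 [ 1.71 -3.19  7.02]
-35.0 7.65 [ 1.46 -2.62  5.05]
-34.0 7.65 [ 0.13 -0.81  0.8 ]
t 29.09 tcp [ 0.5207 -0.2487  0.0273] F [ 0.65 -0.3  -2.22] M [ 0.11 -0.14 -0.02] w 0.0135
```

The force fell away at y = -34, so the hole's mouth has met the nose and the pin axis should be near -30.5. I'll descend with lateral compliance.

Run:
```python
from h import *
f0=np.load("f0.npy"); x,y,z=-.3,-31.,7.3
env.servo_line(W(x,y,z),velocity=.03); f=F(2)-f0; print(y,f.round(2))
for i in range(30):
    bad=f[2]>9 or np.hypot(f[0],f[1])>8
    x+=np.clip(.08*f[0],-.5,.5)*(abs(f[0])>1.5); y+=np.clip(.08*f[1],-.6,.6)*(abs(f[1])>1.5)
    if not bad: z-=.8 if z>4 else .4
    env.servo_line(W(x,y,z),velocity=.03); f=F(2)-f0
    print(np.round([x,y,z],2),f.round(2))
    if z<1 or f[2]>20 : break
np.save("y.npy",[x,y,z]); st()
```

```text
-31.0 [-0.07  0.08 -0.16]
[ -0.3 -31.    6.5] [ 0.58 -0.07  0.75]
[ -0.3 -31.    5.7] [-0.05 -0.3  -0.12]
[ -0.3 -31.    4.9] [0.02 0.04 0.18]
[ -0.3 -31.    4.1] [0.6  0.77 1.49]
[ -0.3 -31.    3.3] [ 3.01  1.92 -0.45]
[ -0.06 -30.85   2.9 ] [1.57 1.15 1.63]
[  0.07 -30.85   2.5 ] [0.78 0.49 4.  ]
[  0.07 -30.85   2.1 ] [1.01 1.75 4.93]
[  0.07 -30.71   1.7 ] [ 1.03 -0.2   3.58]
[  0.07 -30.71   1.3 ] [ 0.81 -0.3   3.69]
[  0.07 -30.71   0.9 ] [ 1.5  -0.34  3.98]
t 32.49 tcp [ 0.5216 -0.2461  0.0209] F [0.06 0.62 0.51] M [ 0.02 -0.42  0.02] w 0.0138
```

Run:
```python
from h import *
f0=np.load("f0.npy"); x,y,z=np.load("y.npy")
for i in range(20):
    z-=.25; env.servo_line(W(x,y,z),velocity=.03); f=F(2)-f0
    print(round(z,2),f.round(2))
    if f[2]>17: break
env.wait(.4); print((F(5)-f0).round(2)); s=st()
Rt=R.from_rotvec(s["orientation"]).as_matrix(); print("tool tilt",np.arccos(-Rt[2,2]),"yaw err",np.arctan2(Rt[1,1],Rt[0,1])-FX[2])
np.save("y.npy",[x,y,z]); r=snap("g1"); snap("g2s","side"); pp(["bore","long_end","lug"]); pp(["bore","long_end"],"side")
b=cv2.imread("pics/g1.png")[0:300,160:400]; cv2.imwrite("pics/gg.png",cv2.resize(cv2.convertScaleAbs(b,alpha=1.3),None,fx=2,fy=2,interpolation=3))
```

```text
0.65 [ 0.84 -0.39  3.64]
0.4 [ 1.   -0.17  3.99]
0.15 [ 1.16 -0.08  4.62]
-0.1 [1.24 1.28 7.23]
-0.35 [ 0.2   1.48 13.06]
-0.6 [-1.17  2.28 17.62]
[-0.85  2.2  17.46]
t 34.67 tcp [ 0.5217 -0.246   0.02  ] F [-0.6   2.79 15.18] M [ 0.44  0.15 -0.02] w 0.0138
tool tilt 0.00037656665326682925 yaw err 4.326768939494352e-05
wrist bore [([0.5222, -0.2472, 0.0237], 0.71)]
wrist long_end [([0.5185, -0.1804, 0.0212], 0.75), ([0.5475, -0.2314, 0.0219], 0.75), ([0.5235, -0.249, 0.0609], 0.18)]
wrist lug [([0.5215, -0.2493, 0.0596], 0.66)]
side bore [([0.532, 0.3181, -0.0011], 0.86), ([0.7174, 0.2474, -0.0017], 0.78), ([0.3734, 0.2497, -0.0001], 0.75), ([0.6335, 0.0512, 0.006], 0.66)]
side long_end [([0.777, 0.2633, 0.0019], 0.97), ([0.6728, -0.0029, -0.002], 0.81), ([0.5119, -0.1812, 0.0243], 0.66), ([0.4416, 0.2618, -0.0026], 0.58)]
```

View pics/gg.png

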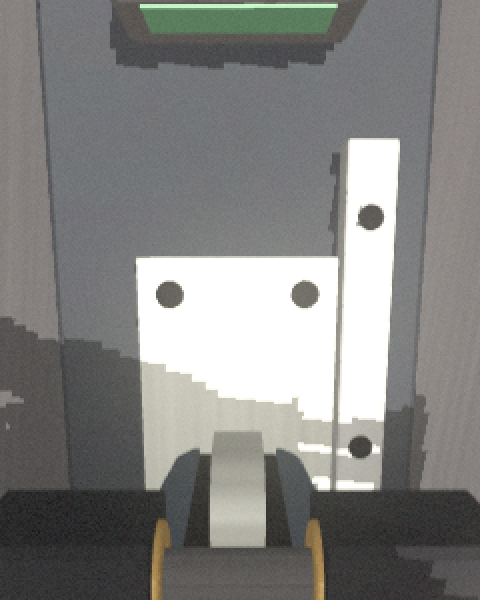

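The bracket is seated beside the fence with a narrow even gap. Its corner is still at (137,257) as before lowering, so it hasn't tilted in the grip. It is pressed with about 17 N, so I'm handing it in.

Run:
```python
from h import *
st(); env.close_job(); st()
```

```text
t 35.02 tcp [ 0.5217 -0.2461  0.02  ] F [-1.75  2.88 14.01] M [0.45 0.2  0.04] w 0.0138
the job is handed in; nothing more can be done
the job is handed in; nothing more can be done
```

The bracket is on the fixture pin with its long end towards the readout. I handed the job in at 35.0 s while still pressing it down with about 17 N; no verdict is reported.

**Sequence:** I gripped the lug and lowered the plate at fixture y = -60 mm. It landed on the pin's nose at the expected 8 mm above the bed. I slid it along the fence until the upward force fell away at y = -34 mm, then let the hole drop over the pin at about y = -31 mm. The highest upward force I logged on the fixture was about 18 N, against the 60 N limit.

**Last checks:**
- **Height:** the underside is level with the bed to within about 0.5 mm, going by the tool height.
- **Tilt and yaw:** the tool is tilted 0.0004 rad and its yaw error against my fitted fixture pose is about 0. In the wrist picture the plate sits square beside the fence with a narrow gap and has not shifted in the grip.
- **Grip:** jaw width is 13.8 mm on the 14 mm lug.
- **Probe:** I could not read it directly. With the plate down on the bed it should be pushed in nearly all the way.

**What disagreed:**
- **First two grasps closed on nothing:** the real fingertips were about 28 mm higher than the reported tool position. I saw this in the side and wrist pictures, corrected for it and gripped on the third try. Nothing was disturbed.
- **Pin position:** the picture put the pin at y ≈ -33 mm, while feeling for it gave about -31 mm. I used the felt position.
- **Fence position:** the fence was about 0.8 mm further out than my first fit, which I corrected before lowering.

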